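Key a label-roll hub onto its drive shaft

ROBOT

A 6-joint arm with a two-finger parallel gripper is mounted at the origin on the work surface. World frame = base frame: x ahead of the robot, y to its left, z up, the work surface at z = 0. Lengths are in m, angles in rad, forces in N, time in s.
With the tool pointing down it reaches from about 0.35 to 0.975 m from the base axis. Payload 4.9 kg.
Tool frame: the origin (TCP) lies midway between the tips of the shut fingers; the grasp point (between the pads) lies 19 mm behind it; z points along the fingers, y is the direction in which the jaws open and shut (so a half turn about z gives the same grasp; the last joint's range is limited). The gripper opens to 85 mm and grips with 20 to 120 N. Pads are 22 mm wide; open, the fingers measure 114 mm over their backs; the gripper's body (76 mm by 85 mm) begins 54 mm behind the grasp point. The pads swing forward as they close: fully open they stand 13 mm farther back than shut.
Start: joints at [1.073, 0.053, 1.613, -0, 1.476, -0.119], TCP at [0.231, 0.581, 0.231] pointing down, gripper open.
Joint ranges: [-3.01, 3.01], [-1.01, 2.22], [0.06, 2.58], [-1.02, 4.17], [0.09, 2.62], [-3.14, 3.14]. Speed limits (rad/s): [2.57, 2.57, 3.14, 3.14, 3.14, 3.14].

INTERFACE

Orientations are given as a rotation vector (axis times angle).
In Python, from station import ctrl gives the robot as it stands.
- The arm moves only by the tool play_rows, never from a script. Its argument "motion" is a list that holds one entry, the list of rows, each a list of 7 numbers: the closure, from -1 (fully open) to 1 (shut), then the shift along the tool's x, y, z in cm, then the turn, a rotation vector about the tool's x, y, z in degrees. A call has 1 to 20 rows; each row is the pose to reach, as a shift and turn from the pose measured when the call began, along the tool's axes at that moment; what a row does not reach only later rows make up. A row lasts 1/8 s, in which the tool goes at most 62.5 mm and 10.7 degrees, less where a joint would pass 70% of its speed; a pose out of reach is approached as far as the arm can. A call with a gripper value outside its range is refused whole. The fingers move at their own pace and stop on an object; "newtons" is the grip in N (left out, the last holds). Time passes only in rows, so rows that repeat a pose let the fingers close. It gives the time, the measured TCP pose, the force and the opening at its end, in the units of the state.
- ctrl.get_obs(): the state, without advancing time (a new reading comes with each control period).
- ctrl.get_image(name): name is "side" or "top"; returns a dict with "color" (400x640x3 uint8, red, green, blue), "mtx" (3x3 intrinsics, pixels), "T" (4x4, takes a point from camera to world coordinates). Camera axes: x right, y up, looking along -z (the intrinsics and any distortion apply to the point x, -y, -z); pixel columns grow to the right and rows downward; lengths in m; the calibration is good to about 2 mm. A picture is of the moment at which its call begins. There is no depth.
- ctrl.finish_job(): hands the job in, once; it reports no verdict.
The state is a dict: "t": time; "q": joint angles; "dq": joint speeds; "effort": joint torques, N m; "tool_pos": TCP position; "tool_rot": TCP orientation; "contact_force": force on the tool from outside, world axes, zero at the start; "wrist_torque": the same for the moment, N m; "opening": finger opening in m.
Only numpy, scipy, OpenCV 4.12 (cv2) and the standard library are available. Lean on these libraries where they do the work, as an engineer would, in place of code of your own. Each camera call takes 0.05 s, during which the arm holds its last target.

TASK

Take the tapered steel key out of the white rack, lower it upright into the keyway between the hub of the label-roll stand and its square shaft without letting it drop in, and tap or press it down until it is tight: a push of about 18 N on its head no longer drives it. Do not force it: the hub cracks under much more than 25 N. Leave the key standing in the keyway by itself, and everything else where it is.

Things in the scene. Friction and masses are not known exactly. Their poses are not given: they have to be found in the camera images.
- key_head (a point): Centre of the key's head, a steel block 24 mm (x) by 18 mm (y) by 22 mm high, 71 mm above the toe. The key (150 g, plain steel) hangs upright in one of the rack's three pockets, head up, this point 11 mm above the rack's top; the pins beside it have round heads. z up, along the key; the key's sloping face looks to -x, the robot's side, in the rack as it must in the keyway.
- key_toe (a point): Middle of the lower end of the key's tongue, 71 mm below the head's centre and 2 mm to its +x; axes as key_head. The tongue is 60 mm long, 12 mm wide (y). Its +x face is flat and upright, 3 mm to +x of this point. Its -x face slopes 1 in 8: thickness 6 mm at the toe (3 mm either side of this point), 13.5 mm under the head, all growth to -x.
- keyway (a point): Middle of the upper edge of the hub's sloping keyway face, at the hub's flat top, 90 mm above the table. The gap runs from here to +x, to the shaft's flat upright face: 8.5 to 12.5 mm at the top, not known exactly, so the key's final depth (20 to 58 mm) must be felt. 17 mm wide in y between cheeks, over 60 mm deep. Downwards the hub's face slopes to +x, 1 in 8, parallel to the key's slope.
- hub: Fixed label-roll stand: round grey base 150 mm across, 12 mm high; aluminium hub 74 mm across, top 90 mm above the table, in a white paper roll 120 mm across, top 79 mm high. In the hub a dark square steel shaft, 28 by 30 mm, end about level with the hub's top. Origin: centre of the base's underside; the keyway edge is 24 mm to its -x. Its keyway lip yields a little: a wedged key takes some 3 to 7 N more per mm driven.
- rack_top (a point): Centre of the top of the key rack, a fixed white block 50 mm (x) by 150 mm (y) by 70 mm high with three pockets through its top, 18 by 16 mm, at y = -45, 0 and +45 mm. Above it only the heads of the key and of two pins stand out.
- pin_a: Bystander in the rack: steel pin with a flat round head 26 mm across, 10 mm high. Origin 60 mm below the head's underside.
- pin_b: Bystander in the rack: steel pin with a round head 24 mm across, 16 mm high. Origin 60 mm below the head's underside.
- tape: Bystander: white tape roll lying flat, 96 mm across, 48 mm high; origin at the centre of its underside.
- jar: Bystander: white jar 70 mm across, 75 mm high; origin at the centre of its underside.
- screwdriver: Bystander: screwdriver lying along x on the table near the robot.
- flask: Bystander: amber bottle 56 mm across, 120 mm high; origin at the centre of its underside.
Not all that is in view belongs to the job. Leave any green or orange look-alike of the part that bears key_head alone.

How it is judged:
By the outcome, as a careful person would: the job done as asked, in the order asked, and still so for the second after the job is handed in, with the robot touching nothing.
It also fails if it takes over 59 s, if anything falls off the work surface, if the arm or the gripper's body presses on something with over 40 N, if the wrist force passes 120 N, or if a joint passes its speed limit or range.

## Working session

There is one attempt and no reset: what is moved stays moved. The work goes in short steps, Python scripts to look and compute and a tool call to move; the robot and the scene stay as the last step left them, time stands still between calls to the robot, and variables do not carry over. Pictures are saved under pics/ and viewed, and the job is handed in when it is done.

Besides the shell and the picture viewer there is one more tool, called after "Call:" by a JSON object that holds its "op" and its "data", one argument or row to a line. play_rows: Moves the arm, as the interface text tells. Its arguments: {"type":"object","properties":{"motion":{"type":"array"},"newtons":{"type":"number"}},"required":["motion"]}

```bash
mkdir -p pics; ls
python3 - <<'E'
from station import ctrl
import cv2,numpy as np
o=ctrl.get_obs()
for k,v in o.items(): print(k,np.round(v,4))
for n in("side","top"):
    im=ctrl.get_image(n); cv2.imwrite(f"pics/{n}0.png",im["color"][:,:,::-1]); np.savez(f"pics/{n}0.npz",**im)
    print(n,im["mtx"],im["T"],[k for k in im])
E
```

```text
pics
t 0.0
q [ 1.073   0.0534  1.6143  0.      1.476  -0.119 ]
dq [-0.001   0.0001  0.0005  0.0004  0.0024  0.0017]
effort [ 2.20000e-03 -3.93676e+01 -3.70183e+01  0.00000e+00  6.90000e-03
 -0.00000e+00]
tool_pos [0.2308 0.5801 0.2301]
tool_rot [-0.5914 -3.0848  0.0031]
contact_force [-0.1532 -0.5667  0.3682]
wrist_torque [ 0.0635  0.0092 -0.0302]
opening 0.0851
side [[454.94554996   0.         307.55591282]
 [  0.         454.94554996 199.96962461]
 [  0.           0.           1.        ]] [[-0.86841868  0.37598843 -0.32323627  0.21427024]
 [-0.49569667 -0.64313293  0.58366501  0.6034929 ]
 [ 0.0115674   0.66709274  0.74488487  0.82450572]
 [ 0.          0.          0.          1.        ]] ['color', 'mtx', 'T']
top [[489.38863884   0.         323.50695126]
 [  0.         489.38863884 199.55822628]
 [  0.           0.           1.        ]] [[-0.02625187  0.98700466 -0.15853279  0.35609062]
 [-0.99959122 -0.02412155  0.01534729  0.04241999]
 [ 0.01132379  0.15887088  0.98723443  1.15942738]
 [ 0.          0.          0.          1.        ]] ['color', 'mtx', 'T']
```

View pics/side0.png

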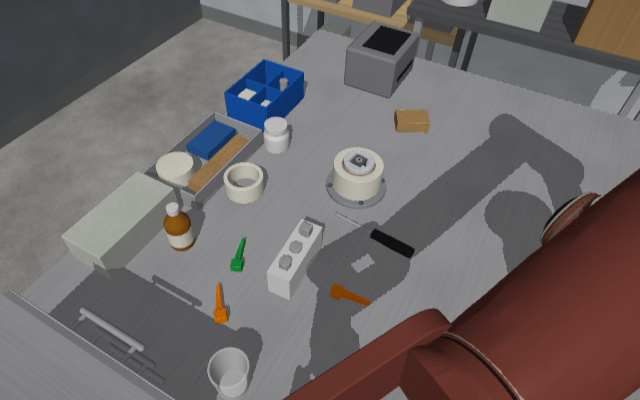

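View pics/top0.png

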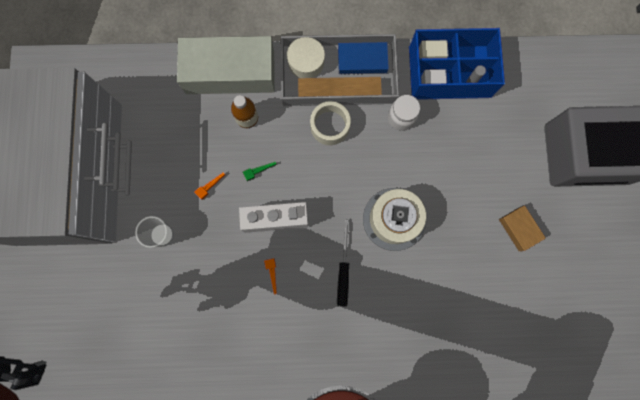

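Run:
```python
import cv2,numpy as np
s=cv2.imread("pics/side0.png");t=cv2.imread("pics/top0.png")
z=lambda im,x,y,w,h,k:cv2.resize(im[y:y+h,x:x+w],None,fx=k,fy=k,interpolation=cv2.INTER_CUBIC)
cv2.imwrite("pics/za.png",np.hstack([z(t,232,195,80,50,5),z(t,360,180,80,50,5)]))
cv2.imwrite("pics/zb.png",np.hstack([z(s,260,210,80,100,5),z(s,320,135,80,100,5)]))
```

```text
(no output)
```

View pics/za.png

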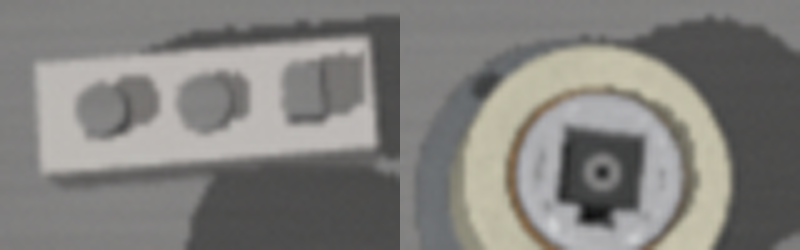

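View pics/zb.png

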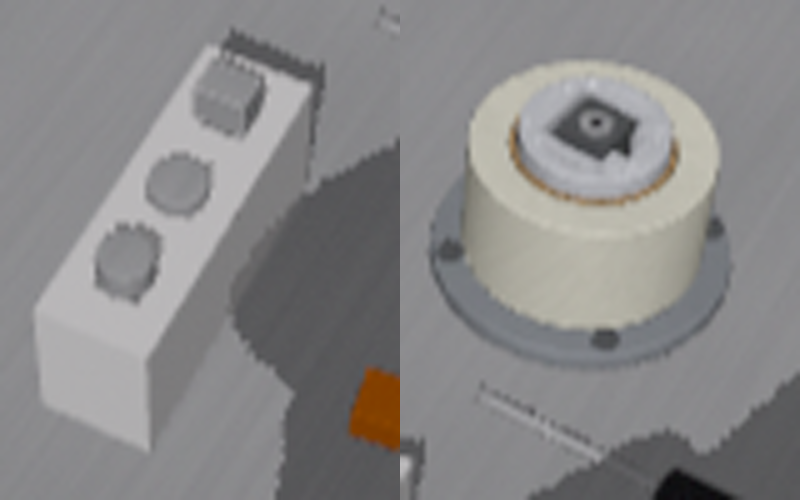

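```bash
cat > h.py <<'E'
import numpy as np,cv2
def load(n):
    d=np.load(f"pics/{n}.npz");return d["color"],d["mtx"],d["T"]
def ray(K,T,uv):
    uv=np.atleast_2d(np.array(uv,float))
    d=np.c_[(uv[:,0]-K[0,2])/K[0,0],-(uv[:,1]-K[1,2])/K[1,1],-np.ones(len(uv))]
    return T[:3,3],d@T[:3,:3].T
def plane(K,T,uv,z):
    o,d=ray(K,T,uv);s=(z-o[2])/d[:,2];return o+s[:,None]*d
def proj(K,T,P):
    P=np.atleast_2d(np.array(P,float));c=(P-T[:3,3])@T[:3,:3]
    return np.c_[K[0,0]*c[:,0]/-c[:,2]+K[0,2],-K[1,1]*c[:,1]/-c[:,2]+K[1,2]]
def snap(n,name):
    from station import ctrl
    im=ctrl.get_image(n);np.savez(f"pics/{name}.npz",**im);cv2.imwrite(f"pics/{name}.png",im["color"][:,:,::-1]);return im["color"],im["mtx"],im["T"]
E
python3 - <<'E'
from h import *
for n in("top0","side0"):
    c,K,T=load(n);hsv=cv2.cvtColor(c,cv2.COLOR_RGB2HSV);g=cv2.cvtColor(c,cv2.COLOR_RGB2GRAY)
    x,y,w,h=(360,180,80,60) if n=="top0" else (320,135,80,80)
    print(n)
    # dark shaft
    m=np.zeros_like(g);m[y:y+h,x:x+w]=(g[y:y+h,x:x+w]<100)
    cs,_=cv2.findContours(m,cv2.RETR_EXTERNAL,cv2.CHAIN_APPROX_NONE)
    for k in cs:
        if 40<cv2.contourArea(k): print("dark",cv2.contourArea(k),cv2.boundingRect(k),plane(K,T,k[:,0].mean(0),.09).round(4))
    # roll cream
    m=np.zeros_like(g);roi=hsv[y:y+h,x:x+w];m[y:y+h,x:x+w]=((roi[:,:,1]>25)&(roi[:,:,2]>170)&(roi[:,:,0]>15)&(roi[:,:,0]<40))*255
    cs,_=cv2.findContours(m,cv2.RETR_EXTERNAL,cv2.CHAIN_APPROX_NONE);k=max(cs,key=cv2.contourArea)
    if n=="top0":
        e=cv2.fitEllipse(k);print("roll",e,plane(K,T,e[0],.079))
    print(hsv[y:y+h:6,x:x+w:6,1].tolist() if 0 else "")
    # rack white
    x,y,w,h=(230,190,90,60) if n=="top0" else (260,210,75,100)
    roi=hsv[y:y+h,x:x+w];m=np.zeros_like(g);m[y:y+h,x:x+w]=((roi[:,:,2]>190))*255
    cs,_=cv2.findContours(m,cv2.RETR_EXTERNAL,cv2.CHAIN_APPROX_NONE);k=max(cs,key=cv2.contourArea)
    r=cv2.minAreaRect(k);b=cv2.boxPoints(r);print("rack",cv2.contourArea(k),b.round(1).tolist())
    print(plane(K,T,b,.07).round(4), plane(K,T,r[0],.07).round(4))
    a=cv2.approxPolyDP(cv2.convexHull(k),3,True)[:,0];print(a.tolist(),plane(K,T,a,.07).round(4).tolist())
E
```

```text
top0
dark 227.5 (392, 206, 17, 19) [[ 0.4905 -0.1412  0.09  ]]
dark 809.0 (403, 183, 37, 57) [[ 0.5051 -0.2005  0.09  ]]
roll ((398.71649169921875, 214.96495056152344), (50.19613265991211, 52.275146484375), 103.14778900146484) [[ 0.49072296 -0.14105788  0.079     ]]

rack 0.0 [[298.0, 204.0], [298.0, 204.0], [298.0, 204.0], [298.0, 204.0]]
[[0.5223 0.0831 0.07  ]
 [0.5223 0.0831 0.07  ]
 [0.5223 0.0831 0.07  ]
 [0.5223 0.0831 0.07  ]] [[0.5223 0.0831 0.07  ]]
[[298, 204]] [[0.5223, 0.0831, 0.07]]
side0
dark 108.0 (351, 155, 16, 12) [[ 0.4895 -0.1413  0.09  ]]
Traceback (most recent call last):
ValueError: max() iterable argument is empty
```

Run:
```python
from h import *
S=8
def up(g,x,y,w,h):
    # uv = (p+.5)/S-.5+off
    return cv2.resize(g[y:y+h,x:x+w],None,fx=S,fy=S,interpolation=cv2.INTER_CUBIC)
def cont(m):
    cs,_=cv2.findContours(m.astype(np.uint8),cv2.RETR_EXTERNAL,cv2.CHAIN_APPROX_NONE);return cs
for n in("top0","side0"):
    c,K,T=load(n);g=cv2.cvtColor(c,cv2.COLOR_RGB2GRAY)
    print(n)
    x,y,w,h=(232,195,82,42) if n=="top0" else (262,215,65,80)
    u=up(g,x,y,w,h);print("otsu rack",cv2.threshold(u,0,255,cv2.THRESH_OTSU)[0],np.percentile(u,[10,50,90]))
    th=180 if n=="top0" else 180
    k=max(cont(u>165),key=cv2.contourArea)
    k=cv2.convexHull(k);a=cv2.approxPolyDP(k,14,True)[:,0];a=(a+.5)/S-.5+[x,y]
    print("rack",a.round(1).tolist());P=plane(K,T,a,.07);print(P.round(4).tolist(), np.linalg.norm(np.diff(P,axis=0),axis=1).round(3))
    x,y,w,h=(382,198,36,34) if n=="top0" else (343,148,32,25)
    u=up(g,x,y,w,h);print("otsu hub",cv2.threshold(u,0,255,cv2.THRESH_OTSU)[0],np.percentile(u,[10,50,90]))
    k=max(cont(u<115),key=cv2.contourArea)
    a=cv2.approxPolyDP(k,6,True)[:,0];a=(a+.5)/S-.5+[x,y]
    P=plane(K,T,a,.09);print("shaft",a.round(1).tolist());print(P.round(4).tolist(),np.linalg.norm(np.diff(P,axis=0),axis=1).round(4))
    cv2.imwrite(f"pics/u_{n}.png",u)
```

```text
top0
otsu rack 145.0 [ 78. 129. 185.]
rack [[304.7, 203.2], [305.6, 223.6], [240.1, 228.1], [239.3, 207.4]]
[[0.5238, 0.0681, 0.07], [0.4777, 0.067, 0.07], [0.4712, 0.2132, 0.07], [0.5177, 0.2149, 0.07]] [0.046 0.146 0.047]
otsu hub 131.0 [ 68. 157. 184.]
shaft [[393.2, 205.1], [391.1, 219.4], [395.3, 221.1], [395.4, 224.1], [401.8, 224.9], [402.7, 221.7], [407.2, 220.8], [408.2, 207.3]]
[[0.5117, -0.1281, 0.09], [0.4799, -0.1218, 0.09], [0.476, -0.131, 0.09], [0.4694, -0.1309, 0.09], [0.4671, -0.1449, 0.09], [0.4742, -0.1472, 0.09], [0.4759, -0.1572, 0.09], [0.5059, -0.161, 0.09]] [0.0325 0.01   0.0066 0.0141 0.0075 0.0102 0.0302]
side0
otsu rack 152.0 [ 90. 140. 184.]
rack [[320.7, 226.3], [288.8, 294.4], [277.7, 294.4], [269.3, 290.4], [266.7, 270.9], [300.6, 219.3]]
[[0.4806, 0.0633, 0.07], [0.4541, 0.2367, 0.07], [0.4721, 0.2472, 0.07], [0.4904, 0.2478, 0.07], [0.5184, 0.214, 0.07], [0.527, 0.0682, 0.07]] [0.175 0.021 0.018 0.044 0.146]
otsu hub 135.0 [ 87. 172. 185.]
shaft [[349.8, 160.8], [359.7, 166.6], [362.1, 164.6], [365.6, 165.4], [366.9, 158.8], [357.1, 154.1]]
[[0.5085, -0.1296, 0.09], [0.4801, -0.1237, 0.09], [0.4781, -0.1326, 0.09], [0.4698, -0.1341, 0.09], [0.4766, -0.1563, 0.09], [0.5039, -0.1595, 0.09]] [0.029  0.0091 0.0084 0.0232 0.0275]
```

View pics/u_top0.png

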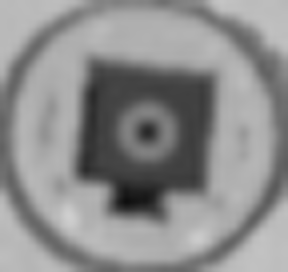

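View pics/u_side0.png

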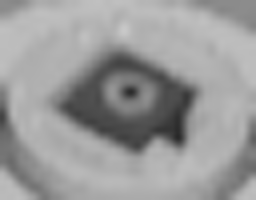

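```bash
cat >> h.py <<'E'
from scipy.spatial.transform import Rotation as R
def goto(pos,yaw,tilt=True):
    """shift cm, turn deg to put TCP at pos, pointing down, tool y axis at world angle yaw deg"""
    from station import ctrl
    o=ctrl.get_obs();R0=R.from_rotvec(o["tool_rot"])
    y=np.array([np.cos(np.radians(yaw)),np.sin(np.radians(yaw)),0]);z=np.array([0,0,-1.]);x=np.cross(y,z)
    Rt=R.from_matrix(np.c_[x,y,z])
    s=R0.inv().apply(np.array(pos)-o["tool_pos"])*100;t=(R0.inv()*Rt).as_rotvec(degrees=True)
    print("shift",s.round(2),"turn",t.round(2));return s,t
def st():
    from station import ctrl
    o=ctrl.get_obs();M=R.from_rotvec(o["tool_rot"]).as_matrix()
    print("t",round(o["t"],2),"pos",o["tool_pos"].round(4) if hasattr(o["tool_pos"],"round") else o["tool_pos"],"yaw_y",round(np.degrees(np.arctan2(M[1,1],M[0,1])),2),"zax",M[:,2].round(4),"F",np.round(o["contact_force"],2),"M",np.round(o["wrist_torque"],2),"op",round(o["opening"],4))
E
python3 - <<'E'
from h import *
c,K,T=load("top0")
P=plane(K,T,[[283/5+232-.4,62/5+195-.4],[322/5+232-.4,58/5+195-.4],[325/5+232-.4,110/5+195-.4],[286/5+232-.4,114/5+195-.4]],.092)
print(P.round(4),P.mean(0).round(4))
c,K,T=load("side0")
# side top-face of head in 5x crop: 
P=plane(K,T,np.array([[192,82],[228,60],[265,83],[232,103]])/5+[260-.4,210-.4],.092);print(P.round(4),P.mean(0).round(4))
# hypothesised head
for n in("top0","side0"):
    c,K,T=load(n)
    for cen in([.5005,.0948,.092],):
        print(n,proj(K,T,cen))
st()
goto([.500,.0945,.15],2.5)
E
```

```text
[[0.5128 0.104  0.092 ]
 [0.5142 0.0868 0.092 ]
 [0.4911 0.0859 0.092 ]
 [0.4897 0.103  0.092 ]] [0.5019 0.0949 0.092 ]
[[0.5135 0.1018 0.092 ]
 [0.5065 0.0843 0.092 ]
 [0.4873 0.0872 0.092 ]
 [0.4938 0.103  0.092 ]] [0.5003 0.0941 0.092 ]
top0 [[292.46812643 212.43731605]]
side0 [[305.18008499 226.18112498]]
t 0.1 pos [0.2308 0.5802 0.2302] yaw_y 68.29 zax [-9.0e-04 -1.7e-03 -1.0e+00] F [0.09 0.07 0.34] M [ 0.01  0.03 -0.02] op 0.0857
shift [-42.97 -35.16   8.07] turn [-1.000e-01  5.000e-02  6.579e+01]
```

Call:
{"op": "play_rows", "data": {
  "motion": [
    [[-0.2, -6, -4, 0, 0, 0, 9], [-0.2, -11, -8, 1, 0, 0, 18], [-0.2, -16, -12, 2, 0, 0, 27], [-0.2, -21, -16, 3, 0, 0, 36], [-0.2, -26, -20, 4, 0, 0, 45], [-0.2, -31, -24, 5, 0, 0, 54], [-0.2, -36, -28, 6, 0, 0, 62], [-0.2, -40, -32, 7, 0, 0, 65.8], [-0.2, -43, -35.2, 8, 0, 0, 65.8], [-0.2, -43, -35.2, 8, 0, 0, 65.8], [-0.2, -43, -35.2, 8, 0, 0, 65.8], [-0.2, -43, -35.2, 8, 0, 0, 65.8]]
  ],
  "newtons": 60
}}

```text
t: 1.6
tool_pos: [0.4998, 0.0951, 0.1509]
tool_rot: [2.17, 2.271, -0.002]
contact_force: [-0.5, 0.5, 0.3]
opening: 0.0514
```

Run:
```python
from h import *
st();goto([.501,.0945,.076],2.5)
c,K,T=snap("side","side1");c2,K2,T2=snap("top","top1")
z=lambda im,x,y,w,h,k:cv2.resize(im[y:y+h,x:x+w,::-1],None,fx=k,fy=k,interpolation=cv2.INTER_CUBIC)
cv2.imwrite("pics/z1.png",np.hstack([z(c,240,140,100,130,4),z(c2,240,140,100,130,4)]))
```

```text
t 1.6 pos [0.4998 0.0951 0.1509] yaw_y 2.6 zax [-7.0e-04 -1.4e-03 -1.0e+00] F [-0.55  0.54  0.32] M [-0.    0.01  0.  ] op 0.0514
shift [-0.06  0.12  7.49] turn [-0.04  0.08  0.1 ]
```

View pics/z1.png

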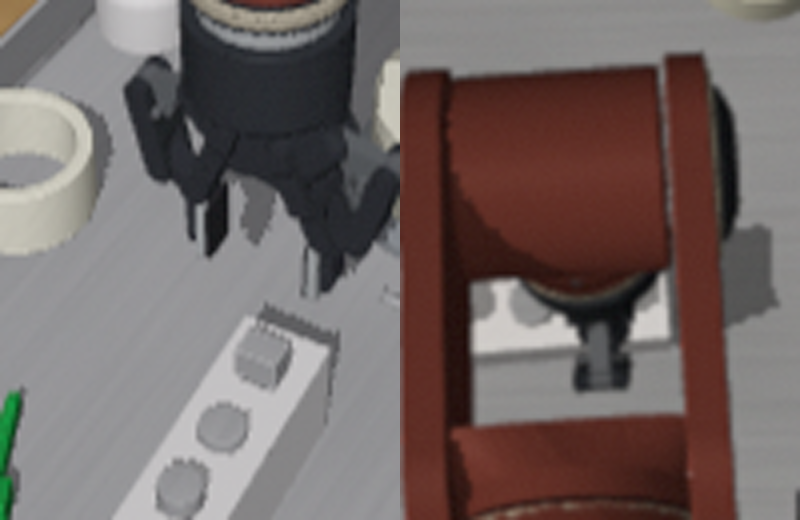

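The side view shows the open fingers (crop 205,240 and 320,285) in line above the key's square head, straddling it along x. I'll descend and grip.

Call:
{"op": "play_rows", "data": {
  "motion": [
    [[-0.2, 0, 0.1, 4, 0, 0, 0], [-0.2, 0, 0.1, 7, 0, 0, 0], [-0.2, -0.1, 0.1, 7.7, 0, 0, 0], [-0.2, -0.1, 0.1, 7.7, 0, 0, 0], [0.6, -0.1, 0.1, 7.7, 0, 0, 0], [0.6, -0.1, 0.1, 7.7, 0, 0, 0], [0.8, -0.1, 0.1, 7.7, 0, 0, 0], [0.8, -0.1, 0.1, 7.7, 0, 0, 0], [0.8, -0.1, 0.1, 7.7, 0, 0, 0]]
  ],
  "newtons": 80
}}

```text
t: 2.82
tool_pos: [0.5023, 0.0943, 0.0761]
tool_rot: [2.168, 2.27, 0.002]
contact_force: [-1.2, 0.3, 7.2]
opening: 0.0218
```

Run:
```python
from h import *
st()
c,K,T=snap("side","side2")
z=lambda im,x,y,w,h,k:cv2.resize(im[y:y+h,x:x+w,::-1],None,fx=k,fy=k,interpolation=cv2.INTER_CUBIC)
cv2.imwrite("pics/z2.png",z(c,240,140,110,110,5))
```

```text
t 2.83 pos [0.5023 0.0943 0.0761] yaw_y 2.62 zax [ 0.0026 -0.0011 -1.    ] F [-1.2   0.31  7.15] M [-0.    0.2  -0.04] op 0.0218
```

View pics/z2.png

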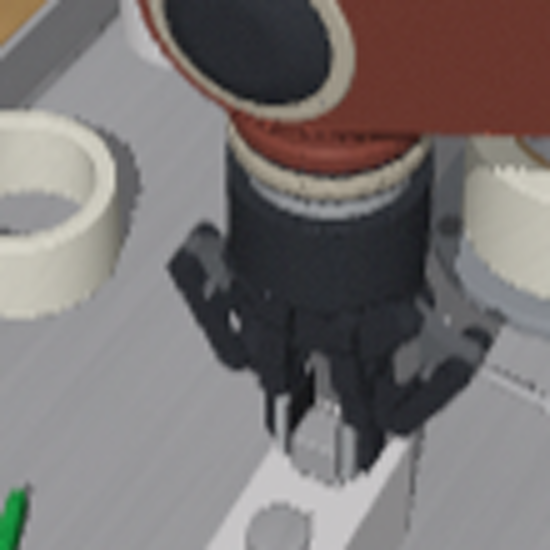

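Call:
{"op": "play_rows", "data": {
  "motion": [
    [[0.8, 0, 0, -0.5, 0, 0, 0], [0.8, 0, 0, -1.5, 0, 0, 0], [0.8, 0, 0, -4, 0, 0, 0], [0.8, 0, 0, -8, 0, 0, 0], [0.8, 0, 0, -12, 0, 0, 0], [0.8, 0, 0, -12, 0, 0, 0], [0.8, 0, 0, -12, 0, 0, 0]]
  ]
}}

```text
t: 3.75
tool_pos: [0.5013, 0.0944, 0.1952]
tool_rot: [2.169, 2.27, 0.0]
contact_force: [-0.4, -1.3, -2.0]
opening: 0.0217
```

Run:
```python
from h import *
st()
c,K,T=snap("side","side3");c2,K2,T2=snap("top","top3")
z=lambda im,x,y,w,h,k:cv2.resize(im[y:y+h,x:x+w,::-1],None,fx=k,fy=k,interpolation=cv2.INTER_CUBIC)
cv2.imwrite("pics/z3.png",np.hstack([z(c,240,90,110,150,4)[:, :400],z(c2,240,140,100,150,4)]))
```

```text
t 3.75 pos [0.5013 0.0944 0.1952] yaw_y 2.62 zax [ 0.0013 -0.0012 -1.    ] F [-0.44 -1.3  -2.01] M [-0.02  0.05  0.02] op 0.0217
```

View pics/z3.png

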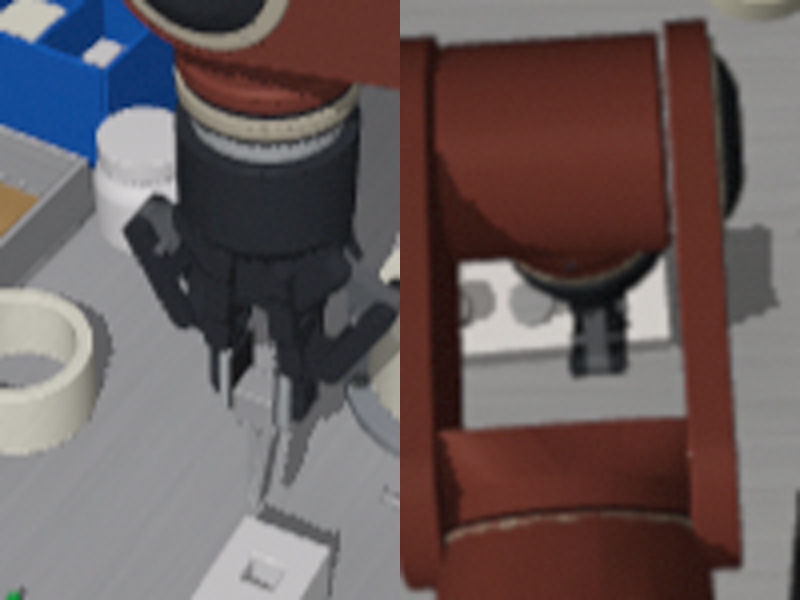

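Run:
```python
from h import *
c,K,T=load("side3")
yaw=np.radians(2.6);X=np.array([np.cos(yaw),np.sin(yaw),0]);Y=np.array([-np.sin(yaw),np.cos(yaw),0])
h=np.array([.5013,.0944,.1952+.005])
toe=h+.002*X-[0,0,.071]
im=cv2.resize(c[150:230,270:340,::-1],None,fx=8,fy=8,interpolation=cv2.INTER_CUBIC)
pts=[toe+a*X+b*Y for a in(-.003,.003) for b in(-.006,.006)]+[h-[0,0,.011]+a*X+b*Y for a in(-.012,.012) for b in(-.009,.009)]
for p in proj(K,T,pts):
    q=(p-[270,150]+.5)*8
    cv2.circle(im,tuple(int(v) for v in q),4,(0,0,255),1); print(p.round(1))
cv2.imwrite("pics/z3b.png",im)
```

```text
[306.9 212.4]
[304.1 216.5]
[304.2 211.3]
[301.5 215.4]
[313.1 193. ]
[308.8 199.2]
[301.9 188.7]
[297.5 194.8]
```

View pics/z3b.png

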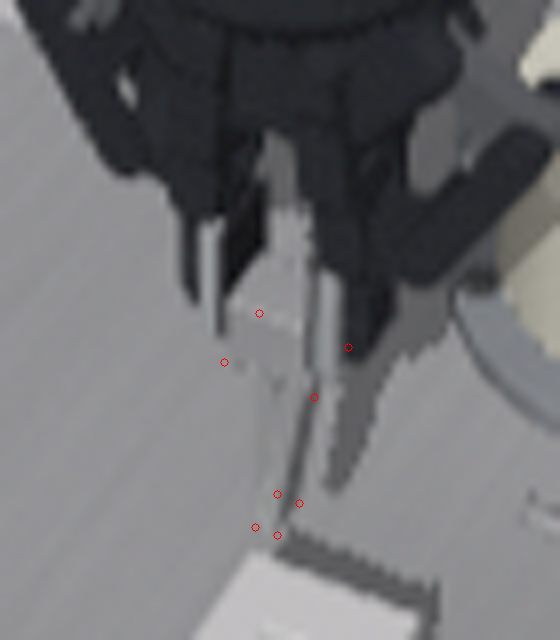

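Run:
```python
from h import *
goto([.4716,-.1388,.185],-8.5)
```

```text
shift [-23.16  -3.97   0.92] turn [-0.06  0.08 11.12]
```

Call:
{"op": "play_rows", "data": {
  "motion": [
    [[0.8, -4, -0.7, 0, 0, 0, 2], [0.8, -9, -1.6, 0, 0, 0, 5], [0.8, -14, -2.4, 0, 0, 0, 8], [0.8, -19, -3.3, 0.2, 0, 0, 11.1], [0.8, -22, -3.8, 0.6, 0, 0, 11.1], [0.8, -23.2, -4, 0.9, 0, 0, 11.1], [0.8, -23.2, -4, 0.9, 0, 0, 11.1], [0.8, -23.2, -4, 0.9, 0, 0, 11.1], [0.8, -23.2, -4, 0.9, 0, 0, 11.1]]
  ]
}}

```text
t: 4.97
tool_pos: [0.4716, -0.1382, 0.1853]
tool_rot: [2.378, 2.053, -0.002]
contact_force: [-0.2, 0.3, -1.5]
opening: 0.0218
```

```bash
cat > look.py <<'E'
from h import *
import sys
def ov(n,zoff,tag,box,k=8):
    from station import ctrl
    o=ctrl.get_obs();c,K,T=snap(n,tag);st()
    M=R.from_rotvec(o["tool_rot"]).as_matrix();X=M[:,1];Y=M[:,0]*-1;p=np.array(o["tool_pos"])
    h=p+[0,0,zoff]; up=-M[:,2]; toe=h+.002*X-.071*up
    x,y,w,hh=box
    im=cv2.resize(c[y:y+hh,x:x+w,::-1],None,fx=k,fy=k,interpolation=cv2.INTER_CUBIC)
    raw=im.copy()
    pts=[toe+a*X+b*Y for a in(-.003,.003) for b in(-.006,.006)]+[h-.011*up+a*X+b*Y for a in(-.012,.012) for b in(-.009,.009)]
    for q in proj(K,T,pts): cv2.circle(im,tuple(int(v) for v in (q-[x,y]+.5)*k),3,(0,0,255),1)
    cv2.imwrite(f"pics/{tag}z.png",np.hstack([raw,im])[:600,:800]);print("toe",toe.round(4),proj(K,T,toe).round(1))
E
python3 - <<'E'
from look import *
ov("side",.005,"side4",(330,110,50,75))
c,K,T=snap("top","top4")
E
```

```text
t 5.03 pos [ 0.4716 -0.1384  0.1854] yaw_y -8.39 zax [-8.0e-04 -1.2e-03 -1.0e+00] F [-0.42  0.13 -1.66] M [-0.    0.01 -0.02] op 0.0221
toe [ 0.4735 -0.1386  0.1193] [[366.3 154.4]]
```

View pics/side4z.png

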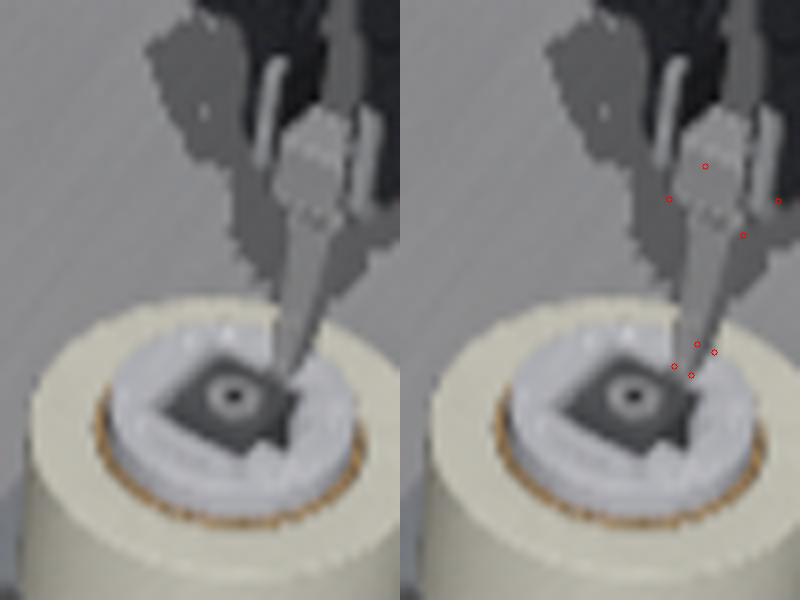

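View pics/top4.png

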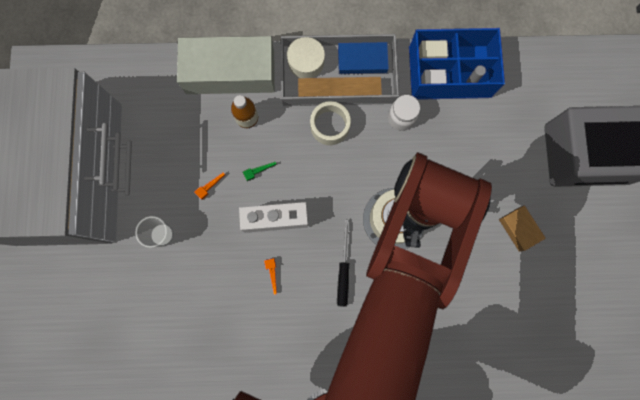

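Call:
{"op": "play_rows", "data": {
  "motion": [
    [[0.8, 0, 0, 0.8, 0, 0, 0], [0.8, 0, 0, 1.6, 0, 0, 0], [0.8, 0, 0, 2.3, 0, 0, 0], [0.8, 0, 0, 2.3, 0, 0, 0]]
  ]
}}

```text
t: 5.58
tool_pos: [0.4709, -0.1383, 0.1612]
tool_rot: [-2.377, -2.052, 0.004]
contact_force: [-0.2, -0.8, -1.0]
opening: 0.022
```

Run:
```python
from look import *
ov("side",.005,"side5",(340,130,40,50),10)
```

```text
t 5.62 pos [ 0.4713 -0.1385  0.1618] yaw_y -8.41 zax [-1.7e-03 -9.0e-04 -1.0e+00] F [ 0.7  -0.38 -1.11] M [-0.02 -0.05  0.  ] op 0.0221
toe [ 0.4727 -0.1386  0.0952] [[365.5 162.2]]
```

View pics/side5z.png

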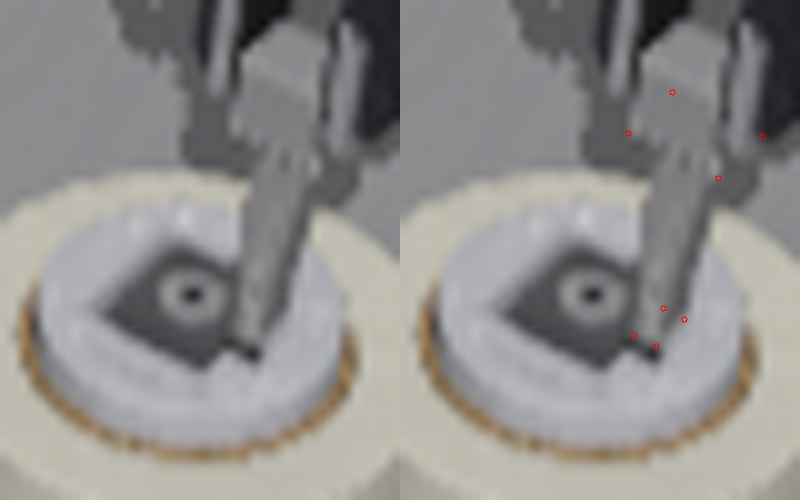

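Run:
```python
from h import *
def draw(n,box,k,sc,yaw,gap,edge=None):
    c,K,T=load(n);x,y,w,h=box
    im=cv2.resize(c[y:y+h,x:x+w,::-1],None,fx=k,fy=k,interpolation=cv2.INTER_CUBIC);raw=im.copy()
    a=np.radians(yaw);X=np.array([np.cos(a),np.sin(a),0]);Y=np.array([-np.sin(a),np.cos(a),0])
    C=np.array([sc[0],sc[1],.09])
    def poly(ps,col):
        q=(proj(K,T,[C+p[0]*X+p[1]*Y for p in ps])-[x,y]+.5)*k
        cv2.polylines(im,[q.astype(int)],True,col,1)
    poly([(.014,.015),(.014,-.015),(-.014,-.015),(-.014,.015)],(0,0,255))
    poly([(-.014,.0085),(-.014,-.0085),(-.014-gap,-.0085),(-.014-gap,.0085)],(0,255,0))
    return np.hstack([raw,im])
a=draw("top0",(382,196,36,34),10,(.493,-.142),-8.5,.010)
b=draw("side0",(340,148,36,25),10,(.493,-.142),-8.5,.010)
cv2.imwrite("pics/k.png",np.vstack([a,b]))
```

```text
(no output)
```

View pics/k.png

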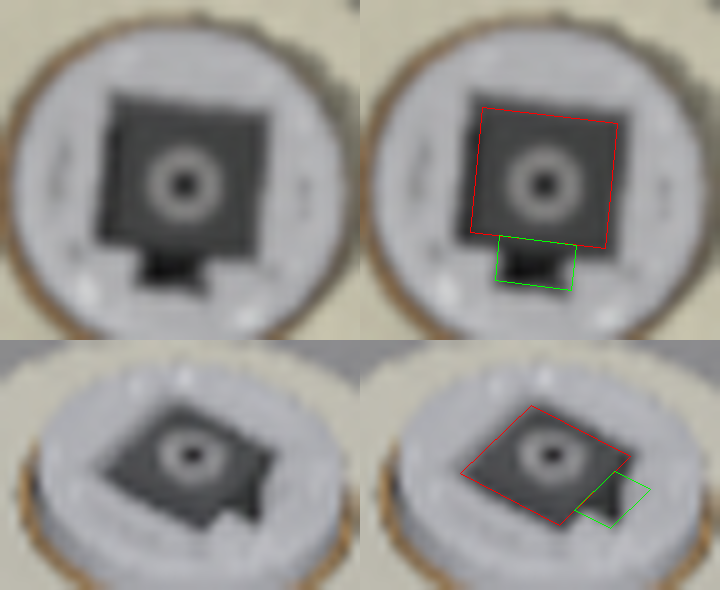

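The side view shows the toe (≈365,163 px) directly over the keyway mouth. I'll correct by about +1 mm x and −0.5 mm y, then lower it slowly.

Call:
{"op": "play_rows", "data": {
  "motion": [
    [[0.8, -0.05, 0.1, 0, 0, 0, 0], [0.8, -0.05, 0.1, 0.2, 0, 0, 0], [0.8, -0.05, 0.1, 0.4, 0, 0, 0], [0.8, -0.05, 0.1, 0.6, 0, 0, 0], [0.8, -0.05, 0.1, 0.8, 0, 0, 0], [0.8, -0.05, 0.1, 0.9, 0, 0, 0], [0.8, -0.05, 0.1, 0.9, 0, 0, 0]]
  ]
}}

```text
t: 6.5
tool_pos: [0.4721, -0.1391, 0.1527]
tool_rot: [-2.378, -2.052, 0.003]
contact_force: [-0.8, 0.5, -2.0]
opening: 0.0218
```

Run:
```python
from look import *
ov("side",.005,"side6",(340,130,40,50),10)
```

```text
t 6.55 pos [ 0.4722 -0.1391  0.1528] yaw_y -8.41 zax [-1.7e-03 -8.0e-04 -1.0e+00] F [ 0.72 -0.48 -1.4 ] M [0.01 0.02 0.04] op 0.0219
toe [ 0.4739 -0.1394  0.0867] [[364.8 164.5]]
```

View pics/side6z.png

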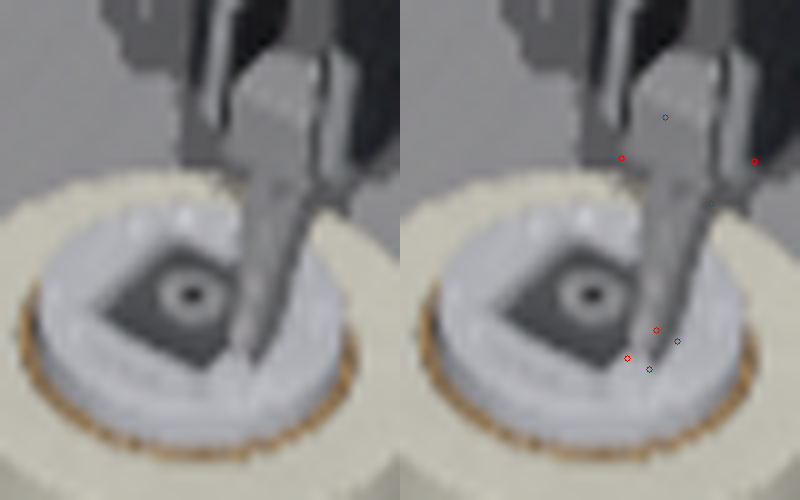

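Call:
{"op": "play_rows", "data": {
  "motion": [
    [[0.8, 0, 0, 0.15, 0, 0, 0], [0.8, 0, 0, 0.3, 0, 0, 0], [0.8, 0, 0, 0.45, 0, 0, 0], [0.8, 0, 0, 0.6, 0, 0, 0], [0.8, 0, 0, 0.6, 0, 0, 0]]
  ]
}}

```text
t: 7.18
tool_pos: [0.4721, -0.139, 0.1466]
tool_rot: [-2.378, -2.052, 0.003]
contact_force: [0.4, -0.1, -3.0]
opening: 0.0218
```

Run:
```python
from look import *
ov("side",.005,"side7",(340,130,40,50),10)
```

```text
t 7.22 pos [ 0.4721 -0.1391  0.1467] yaw_y -8.41 zax [-1.8e-03 -8.0e-04 -1.0e+00] F [-0.37 -0.07 -1.46] M [0.03 0.01 0.04] op 0.0218
toe [ 0.4739 -0.1394  0.0806] [[364.5 166.4]]
```

View pics/side7z.png

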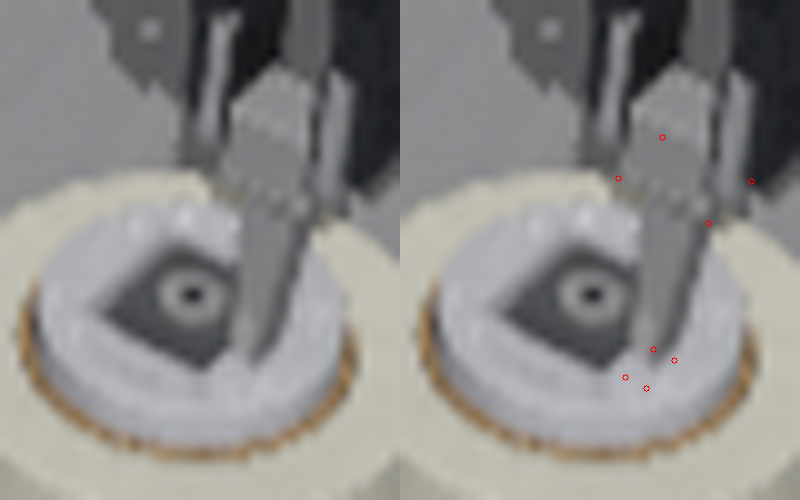

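Call:
{"op": "play_rows", "data": {
  "motion": [
    [[0.8, 0, 0, 0.15, 0, 0, 0], [0.8, 0, 0, 0.3, 0, 0, 0], [0.8, 0, 0, 0.45, 0, 0, 0], [0.8, 0, 0, 0.5, 0, 0, 0], [0.8, 0, 0, 0.5, 0, 0, 0]]
  ]
}}

```text
t: 7.85
tool_pos: [0.4721, -0.1391, 0.1417]
tool_rot: [-2.378, -2.052, 0.003]
contact_force: [-0.0, -0.2, -1.8]
opening: 0.022
```

Call:
{"op": "play_rows", "data": {
  "motion": [
    [[0.8, 0, 0.05, 0, 0, 0, 0], [0.8, 0, 0.1, 0, 0, 0, 0], [0.8, 0, 0.1, 0, 0, 0, 0]]
  ]
}}

```text
t: 8.22
tool_pos: [0.4728, -0.1392, 0.1416]
tool_rot: [-2.377, -2.052, 0.004]
contact_force: [-1.7, 0.1, -0.2]
opening: 0.0219
```

```bash
python3 -c "
from h import *
st()"
```

```text
t 8.22 pos [ 0.4728 -0.1392  0.1416] yaw_y -8.41 zax [-2.9e-03 -6.0e-04 -1.0e+00] F [-1.74  0.08 -0.18] M [-0.    0.31 -0.04] op 0.0219
```

Call:
{"op": "play_rows", "data": {
  "motion": [
    [[0.8, 0, 0, 0.15, 0, 0, 0], [0.8, 0, 0, 0.3, 0, 0, 0], [0.8, 0, 0, 0.4, 0, 0, 0], [0.8, 0, 0, 0.5, 0, 0, 0], [0.8, 0, 0, 0.5, 0, 0, 0]]
  ]
}}

```text
t: 8.85
tool_pos: [0.4728, -0.1391, 0.1364]
tool_rot: [-2.377, -2.052, 0.004]
contact_force: [-0.3, 1.2, -1.8]
opening: 0.0223
```

```bash
python3 -c "
from h import *
st()"
```

```text
t 8.85 pos [ 0.4728 -0.1391  0.1364] yaw_y -8.41 zax [-2.9e-03 -5.0e-04 -1.0e+00] F [-0.27  1.23 -1.85] M [-0.03  0.12 -0.01] op 0.0223
```

Call:
{"op": "play_rows", "data": {
  "motion": [
    [[0.8, 0, 0, 0.15, 0, 0, 0], [0.8, 0, 0, 0.3, 0, 0, 0], [0.8, 0, 0, 0.4, 0, 0, 0], [0.8, 0, 0, 0.5, 0, 0, 0], [0.8, 0, 0, 0.5, 0, 0, 0]]
  ]
}}

```text
t: 9.48
tool_pos: [0.4727, -0.1391, 0.1313]
tool_rot: [-2.377, -2.052, 0.004]
contact_force: [-0.1, 0.8, -2.1]
opening: 0.0217
```

Call:
{"op": "play_rows", "data": {
  "motion": [
    [[0.8, 0, 0, 0.1, 0, 0, 0], [0.8, 0, 0, 0.2, 0, 0, 0], [0.8, 0, 0, 0.3, 0, 0, 0], [0.8, 0, 0, 0.3, 0, 0, 0]]
  ]
}}

```text
t: 9.98
tool_pos: [0.4727, -0.1391, 0.1281]
tool_rot: [-2.377, -2.051, 0.004]
contact_force: [-0.2, -0.2, -1.7]
opening: 0.0216
```

```bash
python3 -c "
from h import *
st()"
```

```text
t 9.97 pos [ 0.4727 -0.1391  0.1281] yaw_y -8.41 zax [-2.9e-03 -4.0e-04 -1.0e+00] F [-0.18 -0.19 -1.65] M [-0.02  0.15 -0.05] op 0.0216
```

Call:
{"op": "play_rows", "data": {
  "motion": [
    [[0.8, 0, 0, 0.1, 0, 0, 0], [0.8, 0, 0, 0.2, 0, 0, 0], [0.8, 0, 0, 0.3, 0, 0, 0], [0.8, 0, 0, 0.3, 0, 0, 0]]
  ]
}}

```text
t: 10.48
tool_pos: [0.4727, -0.1391, 0.1249]
tool_rot: [-2.377, -2.052, 0.004]
contact_force: [-1.1, -0.2, -1.7]
opening: 0.0218
```

Call:
{"op": "play_rows", "data": {
  "motion": [
    [[0.8, 0, 0, 0.1, 0, 0, 0], [0.8, 0, 0, 0.2, 0, 0, 0], [0.8, 0, 0, 0.3, 0, 0, 0], [0.8, 0, 0, 0.3, 0, 0, 0]]
  ]
}}

```text
t: 10.98
tool_pos: [0.4728, -0.1393, 0.1227]
tool_rot: [-2.377, -2.052, 0.004]
contact_force: [-5.2, 0.8, 6.5]
opening: 0.0219
```

```bash
python3 -c "
from h import *
st()"
```

```text
t 10.97 pos [ 0.4728 -0.1393  0.1227] yaw_y -8.41 zax [-2.9e-03 -7.0e-04 -1.0e+00] F [-5.17  0.76  6.52] M [ 0.13  0.74 -0.02] op 0.0219
```

Call:
{"op": "play_rows", "data": {
  "motion": [
    [[0.8, 0, -0.03, 0.08, 0, 0, 0], [0.8, 0, -0.03, 0.12, 0, 0, 0], [0.8, 0, -0.03, 0.15, 0, 0, 0], [0.8, 0, -0.03, 0.15, 0, 0, 0]]
  ],
  "newtons": 80
}}

```text
t: 11.48
tool_pos: [0.4727, -0.1393, 0.1222]
tool_rot: [-2.378, -2.052, 0.004]
contact_force: [-5.5, 1.0, 6.1]
opening: 0.022
```

```bash
python3 -c "
from h import *
st()"
```

```text
t 11.47 pos [ 0.4727 -0.1393  0.1222] yaw_y -8.41 zax [-2.6e-03 -8.0e-04 -1.0e+00] F [-5.55  1.03  6.13] M [ 0.28  0.8  -0.01] op 0.022
```

Call:
{"op": "play_rows", "data": {
  "motion": [
    [[0.8, 0, -0.05, 0.1, 0, 0, 0], [0.8, 0, -0.1, 0.15, 0, 0, 0], [0.8, 0, -0.1, 0.2, 0, 0, 0], [0.8, 0, -0.1, 0.2, 0, 0, 0]]
  ]
}}

```text
t: 11.98
tool_pos: [0.4726, -0.1394, 0.1216]
tool_rot: [2.378, 2.052, -0.002]
contact_force: [-3.0, 0.9, 6.5]
opening: 0.0217
```

```bash
python3 -c "
from h import *
st()"
```

```text
t 11.97 pos [ 0.4726 -0.1394  0.1216] yaw_y -8.41 zax [-4.0e-04 -1.4e-03 -1.0e+00] F [-2.99  0.89  6.47] M [ 0.19  0.54 -0.03] op 0.0217
```

Call:
{"op": "play_rows", "data": {
  "motion": [
    [[0.8, 0, -0.05, 0.15, 0, 0, 0], [0.8, 0, -0.05, 0.25, 0, 0, 0], [0.8, 0, -0.05, 0.3, 0, 0, 0], [0.8, 0, -0.05, 0.3, 0, 0, 0]]
  ],
  "newtons": 110
}}

```text
t: 12.48
tool_pos: [0.4726, -0.1396, 0.1207]
tool_rot: [2.377, 2.052, -0.002]
contact_force: [-5.7, 2.6, 12.1]
opening: 0.0212
```

Run:
```python
from look import *
ov("side",.005,"side8",(340,130,40,50),10)
```

```text
t 12.53 pos [ 0.4726 -0.1396  0.1207] yaw_y -8.4 zax [ 2.0e-04 -1.8e-03 -1.0e+00] F [-6.68  1.73 11.88] M [ 0.41  1.26 -0.02] op 0.021
toe [ 0.4746 -0.14    0.0547] [[363.2 173.9]]
```

View pics/side8z.png

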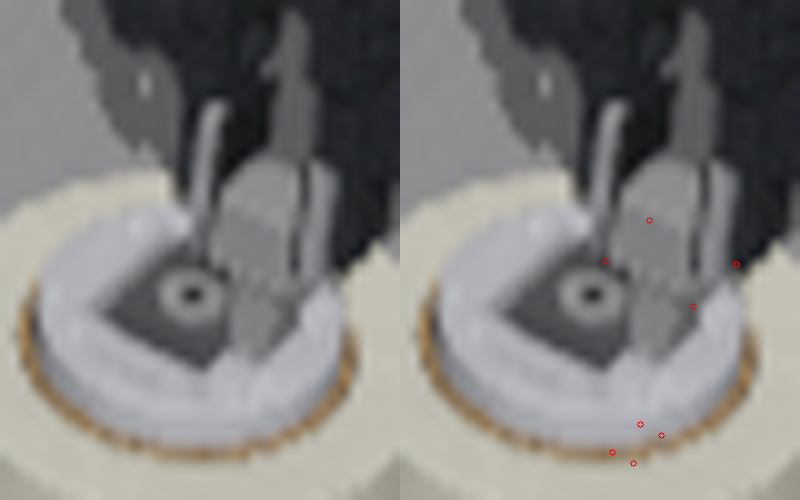

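Call:
{"op": "play_rows", "data": {
  "motion": [
    [[0.8, 0, -0.05, 0.2, 0, 0, 0], [0.8, 0, -0.05, 0.26, 0, 0, 0], [0.8, 0, -0.05, 0.3, 0, 0, 0], [0.8, 0, -0.05, 0.33, 0, 0, 0], [0.8, 0, -0.05, 0.33, 0, 0, 0]]
  ]
}}

```text
t: 13.15
tool_pos: [0.4726, -0.1397, 0.1201]
tool_rot: [2.377, 2.052, -0.002]
contact_force: [-7.7, 2.8, 14.6]
opening: 0.0209
```

```bash
python3 -c "
from h import *
st()"
```

```text
t 13.15 pos [ 0.4726 -0.1397  0.1201] yaw_y -8.4 zax [ 5.0e-04 -2.2e-03 -1.0e+00] F [-7.73  2.75 14.62] M [0.6  1.5  0.07] op 0.0209
```

Call:
{"op": "play_rows", "data": {
  "motion": [
    [[0.8, 0, 0, 0, 0, 0, 0], [0.8, 0, 0, 0, 0, 0, 0], [0.3, 0, 0, 0, 0, 0, 0], [-0.2, 0, 0, 0, 0, 0, 0], [-0.2, 0, 0, 0, 0, 0, 0], [-0.2, 0, 0, 0, 0, 0, 0], [-0.2, 0, 0, 0, 0, 0, 0]]
  ],
  "newtons": 20
}}

```text
t: 14.02
tool_pos: [0.4727, -0.1398, 0.1202]
tool_rot: [2.376, 2.051, -0.001]
contact_force: [-0.6, -1.0, -0.6]
opening: 0.0514
```

Run:
```python
from look import *
ov("side",.005,"side9",(340,130,40,50),10)
```

```text
t 14.07 pos [ 0.4727 -0.1397  0.1202] yaw_y -8.4 zax [ 7.0e-04 -2.2e-03 -1.0e+00] F [-0.83  0.9   0.02] M [0.   0.01 0.03] op 0.0513
toe [ 0.4747 -0.1402  0.0542] [[363.2 174. ]]
```

View pics/side9z.png

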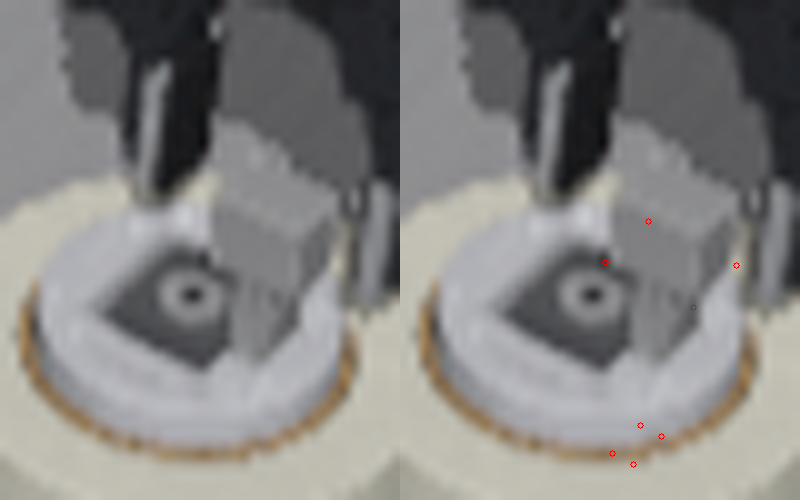

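Call:
{"op": "play_rows", "data": {
  "motion": [
    [[-0.2, 0, 0, -2, 0, 0, 0], [-0.2, 0, 0, -4, 0, 0, 0], [1, 0, 0, -4, 0, 0, 0], [1, 0, 0, -4, 0, 0, 0], [1, 0, 0, -4, 0, 0, 0], [1, 0, 0, -4, 0, 0, 0], [1, 0, 0, -3.5, 0, 0, 0], [1, 0, 0, -3, 0, 0, 0], [1, 0, 0, -2.7, 0, 0, 0], [1, 0, 0, -2.5, 0, 0, 0], [1, 0, 0, -2.5, 0, 0, 0]]
  ],
  "newtons": 60
}}

```text
t: 15.45
tool_pos: [0.4726, -0.1397, 0.145]
tool_rot: [2.377, 2.052, -0.002]
contact_force: [0.0, -0.6, 0.3]
opening: -0.0002
```

Run:
```python
from look import *
ov("side",.005,"side10",(340,110,40,60),10)
```

```text
t 15.5 pos [ 0.4727 -0.1397  0.1452] yaw_y -8.4 zax [ 8.0e-04 -2.2e-03 -1.0e+00] F [-0.34  0.05 -0.02] M [ 0.   -0.03  0.04] op 0.0003
toe [ 0.4746 -0.1401  0.079 ] [[364.3 166.6]]
```

View pics/side10z.png

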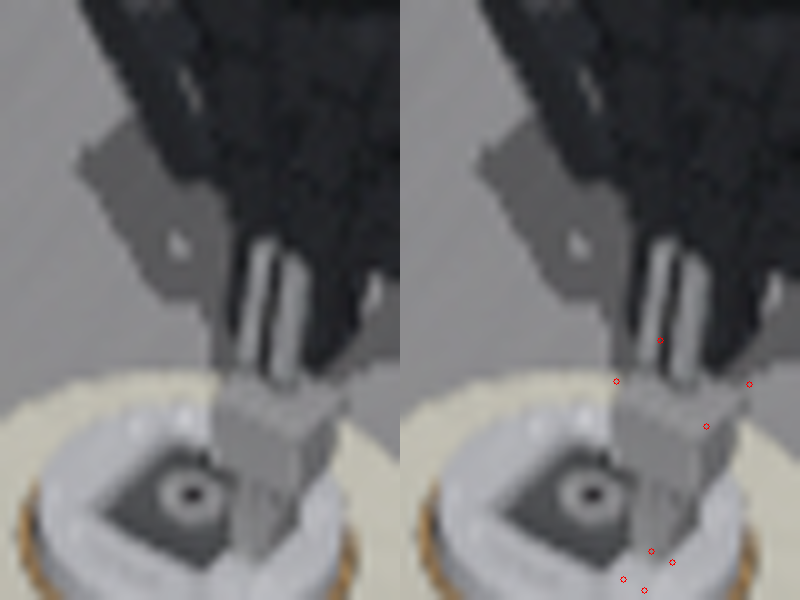

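The shut finger tips stand centrally over the head top (≈367,148 px). I'll press down in small steps.

Call:
{"op": "play_rows", "data": {
  "motion": [
    [[1, 0, 0, 0.15, 0, 0, 0], [1, 0, 0, 0.3, 0, 0, 0], [1, 0, 0, 0.45, 0, 0, 0], [1, 0, 0, 0.5, 0, 0, 0], [1, 0, 0, 0.5, 0, 0, 0]]
  ]
}}

```text
t: 16.12
tool_pos: [0.4727, -0.1397, 0.1401]
tool_rot: [2.377, 2.051, -0.001]
contact_force: [-0.7, 1.0, 0.3]
opening: 0.0001
```

```bash
python3 -c "
from h import *
st()"
```

```text
t 16.12 pos [ 0.4727 -0.1397  0.1401] yaw_y -8.4 zax [ 6.0e-04 -2.2e-03 -1.0e+00] F [-0.7   0.99  0.27] M [-0.01  0.03 -0.02] op 0.0001
```

Call:
{"op": "play_rows", "data": {
  "motion": [
    [[1, 0, 0, 0.1, 0, 0, 0], [1, 0, 0, 0.2, 0, 0, 0], [1, 0, 0, 0.3, 0, 0, 0], [1, 0, 0, 0.4, 0, 0, 0], [1, 0, 0, 0.4, 0, 0, 0]]
  ]
}}

```text
t: 16.75
tool_pos: [0.4727, -0.1397, 0.1361]
tool_rot: [2.376, 2.051, -0.002]
contact_force: [0.5, 1.4, 0.2]
opening: 0.0003
```

```bash
python3 -c "
from h import *
st()"
```

```text
t 16.75 pos [ 0.4727 -0.1397  0.1361] yaw_y -8.4 zax [ 7.0e-04 -2.3e-03 -1.0e+00] F [0.51 1.4  0.21] M [-0.05 -0.01  0.  ] op 0.0003
```

Call:
{"op": "play_rows", "data": {
  "motion": [
    [[1, 0, 0, 0.1, 0, 0, 0], [1, 0, 0, 0.2, 0, 0, 0], [1, 0, 0, 0.25, 0, 0, 0], [1, 0, 0, 0.25, 0, 0, 0]]
  ]
}}

```text
t: 17.25
tool_pos: [0.473, -0.1399, 0.1359]
tool_rot: [2.376, 2.051, -0.002]
contact_force: [-6.7, 2.2, 11.8]
opening: 0.0002
```

```bash
python3 -c "
from h import *
st()"
```

```text
t 17.25 pos [ 0.473  -0.1399  0.1359] yaw_y -8.38 zax [ 8.0e-04 -2.6e-03 -1.0e+00] F [-6.66  2.16 11.78] M [0.39 0.95 0.05] op 0.0002
```

Call:
{"op": "play_rows", "data": {
  "motion": [
    [[1, 0, -0.03, 0.25, 0, 0, 0], [1, 0, -0.06, 0.28, 0, 0, 0], [1, 0, -0.08, 0.31, 0, 0, 0], [1, 0, -0.08, 0.34, 0, 0, 0], [1, 0, -0.08, 0.34, 0, 0, 0]]
  ]
}}

```text
t: 17.88
tool_pos: [0.473, -0.1403, 0.1357]
tool_rot: [2.375, 2.051, -0.001]
contact_force: [-5.7, 2.5, 14.0]
opening: 0.0002
```

```bash
python3 -c "
from h import *
st()"
```

```text
t 17.88 pos [ 0.473  -0.1403  0.1357] yaw_y -8.38 zax [ 0.002  -0.0036 -1.    ] F [-5.68  2.55 14.  ] M [0.41 1.   0.08] op 0.0002
```

Call:
{"op": "play_rows", "data": {
  "motion": [
    [[1, 0.04, -0.06, 0.32, 0, 0, 0], [1, 0.04, -0.06, 0.36, 0, 0, 0], [1, 0.04, -0.06, 0.4, 0, 0, 0], [1, 0.04, -0.06, 0.42, 0, 0, 0], [1, 0.04, -0.06, 0.42, 0, 0, 0]]
  ]
}}

```text
t: 18.5
tool_pos: [0.4732, -0.1404, 0.1356]
tool_rot: [2.373, 2.05, -0.002]
contact_force: [-8.7, 3.0, 18.0]
opening: 0.0003
```

```bash
python3 -c "
from h import *
st();st();st()"
```

```text
t 18.5 pos [ 0.4732 -0.1404  0.1356] yaw_y -8.37 zax [ 0.0029 -0.0049 -1.    ] F [-8.72  3.02 18.02] M [ 0.44  1.52 -0.03] op 0.0003
t 18.5 pos [ 0.4732 -0.1404  0.1356] yaw_y -8.37 zax [ 0.0029 -0.0049 -1.    ] F [-8.72  3.02 18.02] M [ 0.44  1.52 -0.03] op 0.0003
t 18.5 pos [ 0.4732 -0.1404  0.1356] yaw_y -8.37 zax [ 0.0029 -0.0049 -1.    ] F [-8.72  3.02 18.02] M [ 0.44  1.52 -0.03] op 0.0003
```

Call:
{"op": "play_rows", "data": {
  "motion": [
    [[1, 0.05, -0.08, 0.36, 0, 0, 0], [1, 0.07, -0.12, 0.4, 0, 0, 0], [1, 0.07, -0.16, 0.43, 0, 0, 0], [1, 0.07, -0.16, 0.45, 0, 0, 0], [1, 0.07, -0.16, 0.45, 0, 0, 0]]
  ]
}}

```text
t: 19.12
tool_pos: [0.473, -0.1404, 0.1352]
tool_rot: [2.371, 2.048, -0.001]
contact_force: [-7.4, 2.0, 16.6]
opening: 0.0002
```

```bash
python3 -c "
from h import *
st()"
```

```text
t 19.12 pos [ 0.473  -0.1404  0.1352] yaw_y -8.36 zax [ 0.0052 -0.0068 -1.    ] F [-7.4   1.95 16.61] M [0.31 1.16 0.07] op 0.0002
```

```bash
python3 -c "
from h import *
goto([.4722,-.1397,.1375],-8.4)"
```

```text
shift [ 0.05 -0.08 -0.23] turn [0.35 0.34 0.04]
```

Call:
{"op": "play_rows", "data": {
  "motion": [
    [[1, 0, 0, -0.2, 0, 0, 0], [1, 0.05, -0.08, -0.3, 0.35, 0.34, 0], [1, 0.05, -0.08, -0.3, 0.35, 0.34, 0], [1, 0.05, -0.08, -0.3, 0.35, 0.34, 0]]
  ]
}}

```text
t: 19.62
tool_pos: [0.4719, -0.1396, 0.1375]
tool_rot: [-2.377, -2.053, 0.001]
contact_force: [0.5, -0.2, -0.1]
opening: 0.0001
```

```bash
python3 -c "
from h import *
st();goto([.4722,-.1397,.1310],-8.4)"
```

```text
t 19.62 pos [ 0.4719 -0.1396  0.1375] yaw_y -8.36 zax [-1.e-03  4.e-04 -1.e+00] F [ 0.45 -0.17 -0.08] M [-0.01  0.06  0.03] op 0.0001
shift [-0.01  0.03  0.65] turn [-0.06 -0.01  0.04]
```

Call:
{"op": "play_rows", "data": {
  "motion": [
    [[1, 0, 0, 0.1, 0, 0, 0], [1, 0, 0, 0.2, 0, 0, 0], [1, 0, -0.04, 0.3, 0, 0, 0], [1, 0, -0.08, 0.4, 0, 0, 0], [1, 0, -0.12, 0.5, 0, 0, 0], [1, 0, -0.15, 0.56, 0, 0, 0], [1, 0, -0.15, 0.56, 0, 0, 0]]
  ]
}}

```text
t: 20.5
tool_pos: [0.4717, -0.1398, 0.1351]
tool_rot: [2.376, 2.053, 0.002]
contact_force: [-5.3, 2.3, 12.0]
opening: 0.0001
```

```bash
python3 -c "
from h import *
st()"
```

```text
t 20.5 pos [ 0.4717 -0.1398  0.1351] yaw_y -8.35 zax [ 2.e-03 -6.e-04 -1.e+00] F [-5.34  2.3  12.04] M [ 0.41  0.67 -0.05] op 0.0001
```

Call:
{"op": "play_rows", "data": {
  "motion": [
    [[1, 0.03, -0.15, 0.35, 0, 0, 0], [1, 0.05, -0.2, 0.4, 0, 0, 0], [1, 0.05, -0.22, 0.44, 0, 0, 0], [1, 0.05, -0.24, 0.48, 0, 0, 0], [1, 0.05, -0.24, 0.48, 0, 0, 0]]
  ]
}}

```text
t: 21.12
tool_pos: [0.4717, -0.1399, 0.1347]
tool_rot: [2.372, 2.049, 0.005]
contact_force: [-4.1, 1.2, 15.2]
opening: -0.0002
```

```bash
python3 -c "
from h import *
st()"
```

```text
t 21.12 pos [ 0.4717 -0.1399  0.1347] yaw_y -8.34 zax [ 0.0073 -0.0031 -1.    ] F [-4.1   1.22 15.16] M [0.34 0.59 0.03] op -0.0002
```

Call:
{"op": "play_rows", "data": {
  "motion": [
    [[1, 0.03, -0.2, 0.42, 0, 0, 0], [1, 0.05, -0.22, 0.48, 0, 0, 0], [1, 0.05, -0.22, 0.54, 0, 0, 0], [1, 0.05, -0.22, 0.6, 0, 0, 0], [1, 0.05, -0.22, 0.6, 0, 0, 0]]
  ]
}}

```text
t: 21.75
tool_pos: [0.4717, -0.1403, 0.1339]
tool_rot: [2.368, 2.046, 0.008]
contact_force: [-5.7, 2.0, 19.6]
opening: 0.0002
```

```bash
python3 -c "
from h import *
st();goto([.4720,-.1397,.138],-8.4)"
```

```text
t 21.75 pos [ 0.4717 -0.1403  0.1339] yaw_y -8.33 zax [ 0.0119 -0.0057 -0.9999] F [-5.73  1.96 19.64] M [0.42 1.07 0.03] op 0.0002
shift [ 0.06  0.02 -0.41] turn [0.72 0.23 0.07]
```

Call:
{"op": "play_rows", "data": {
  "motion": [
    [[1, 0, 0, -0.2, 0, 0, 0], [1, 0.06, 0, -0.35, 0.7, 0.23, 0], [1, 0.06, 0, -0.35, 0.7, 0.23, 0], [1, 0.06, 0, -0.35, 0.7, 0.23, 0]]
  ]
}}

```text
t: 22.25
tool_pos: [0.4713, -0.1394, 0.1365]
tool_rot: [-2.376, -2.053, 0.001]
contact_force: [0.2, -0.0, -0.4]
opening: -0.0002
```

Run:
```python
from look import *
ov("side",.005,"side11",(340,110,40,60),10)
```

```text
t 22.3 pos [ 0.4714 -0.1394  0.1366] yaw_y -8.33 zax [-8.e-04  6.e-04 -1.e+00] F [ 0.25 -0.25  0.14] M [0.02 0.04 0.02] op 0.0003
toe [ 0.4732 -0.1397  0.0705] [[364.4 169.5]]
```

View pics/side11z.png

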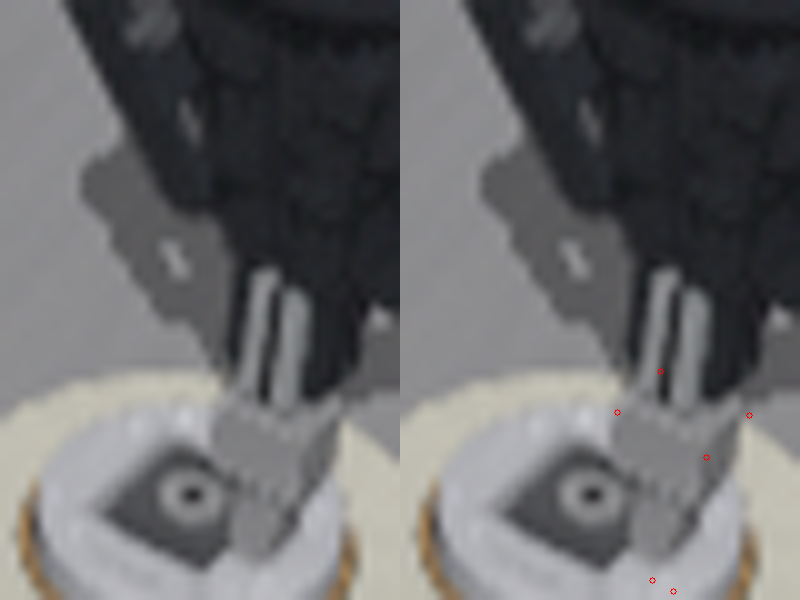

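Call:
{"op": "play_rows", "data": {
  "motion": [
    [[1, 0, 0, 0.15, 0, 0, 0], [1, 0, 0, 0.27, 0, 0, 0], [1, 0, -0.05, 0.37, 0, 0, 0], [1, 0, -0.1, 0.47, 0, 0, 0], [1, 0, -0.14, 0.54, 0, 0, 0], [1, 0, -0.14, 0.54, 0, 0, 0]]
  ]
}}

```text
t: 23.05
tool_pos: [0.4712, -0.1394, 0.134]
tool_rot: [2.376, 2.054, 0.003]
contact_force: [-2.3, 2.5, 11.1]
opening: 0.0005
```

Call:
{"op": "play_rows", "data": {
  "motion": [
    [[1, 0.02, -0.14, 0.32, 0.1, 0.2, 0], [1, 0.03, -0.18, 0.4, 0.1, 0.2, 0], [1, 0.03, -0.18, 0.46, 0.1, 0.2, 0], [1, 0.03, -0.18, 0.46, 0.1, 0.2, 0]]
  ]
}}

```text
t: 23.55
tool_pos: [0.4713, -0.1394, 0.1339]
tool_rot: [2.376, 2.054, 0.008]
contact_force: [-5.3, 2.4, 18.0]
opening: 0.0001
```

```bash
python3 -c "
from h import *
st()"
```

```text
t 23.55 pos [ 0.4713 -0.1394  0.1339] yaw_y -8.32 zax [ 0.0046  0.0026 -1.    ] F [-5.32  2.38 17.97] M [0.6  0.95 0.08] op 0.0001
```

Call:
{"op": "play_rows", "data": {
  "motion": [
    [[1, 0.02, -0.14, 0.46, 0.1, 0.1, 0], [1, 0.03, -0.16, 0.5, 0.1, 0.1, 0], [1, 0.03, -0.16, 0.52, 0.1, 0.1, 0], [1, 0.03, -0.16, 0.52, 0.1, 0.1, 0], [1, 0.03, -0.16, 0.52, 0.1, 0.1, 0]]
  ]
}}

```text
t: 24.18
tool_pos: [0.4714, -0.1395, 0.1338]
tool_rot: [2.375, 2.054, 0.011]
contact_force: [-7.9, 3.5, 22.0]
opening: -0.0001
```

```bash
python3 -c "
from h import *
st()"
```

```text
t 24.18 pos [ 0.4714 -0.1395  0.1338] yaw_y -8.3 zax [ 0.0062  0.0031 -1.    ] F [-7.89  3.51 22.02] M [0.68 1.36 0.05] op -0.0001
```

22 N moved it only 0.1 mm, so it is tight. I'll retreat straight up.

Call:
{"op": "play_rows", "data": {
  "motion": [
    [[1, 0, 0, -0.3, 0, 0, 0], [1, 0, 0, -1.5, 0, 0, 0], [1, 0, 0, -5, 0, 0, 0], [1, 0, 0, -10, 0, 0, 0], [1, 4, -5, -13, 0, 0, 0], [1, 9, -8, -14, 0, 0, 0], [1, 14, -10, -14, 0, 0, 0], [1, 14, -10, -14, 0, 0, 0], [1, 14, -10, -14, 0, 0, 0]]
  ]
}}

```text
t: 25.3
tool_pos: [0.3918, 0.0129, 0.2737]
tool_rot: [2.374, 2.054, 0.01]
contact_force: [-0.3, -0.2, 0.4]
opening: -0.0004
```

Run:
```python
from h import *
st()
c,K,T=snap("side","side12");c2,K2,T2=snap("top","top12")
z=lambda im,x,y,w,h,k:cv2.resize(im[y:y+h,x:x+w,::-1],None,fx=k,fy=k,interpolation=cv2.INTER_CUBIC)
cv2.imwrite("pics/z12.png",np.hstack([z(c,330,125,57,60,7)[:,:400],z(c2,370,185,57,60,7)[:,:400]]))
```

```text
t 25.3 pos [0.3918 0.0129 0.2737] yaw_y -8.27 zax [ 0.0061  0.0026 -1.    ] F [-0.25 -0.15  0.37] M [-0.03  0.04 -0.  ] op -0.0004
```

View pics/z12.png

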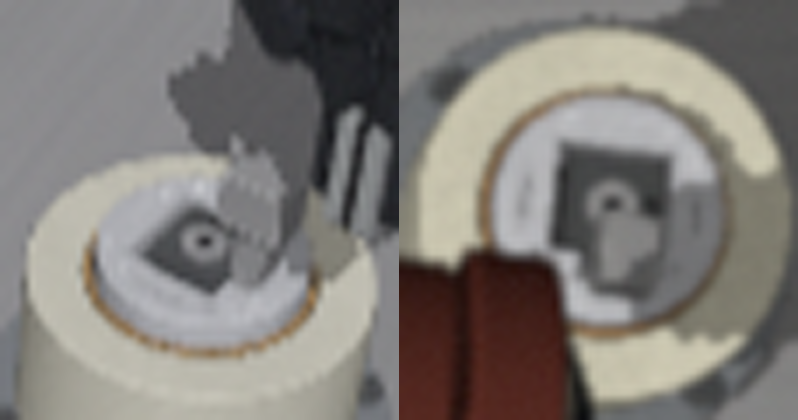

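View pics/side12.png

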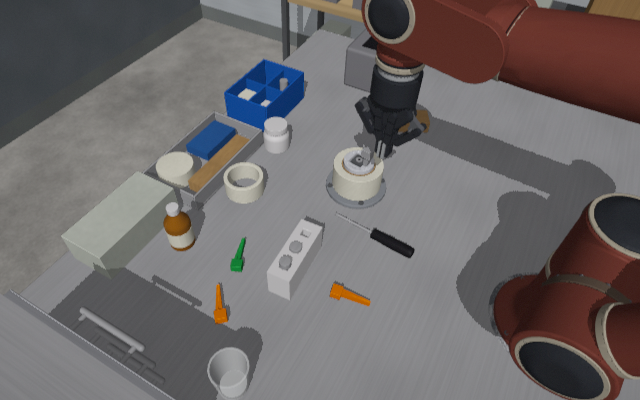

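The key stands upright in the keyway (side view ≈ 365,157 px). The gripper is clear of it, and the pins and bystanders haven't moved.

```bash
python3 -c "
from station import ctrl
print(ctrl.finish_job())"
```

```text
the job is handed in; nothing more can be done
None
```

The key is in the keyway, pressed tight and standing by itself, and the job was handed in at about 25 s of the 59 s allowed.

- **Insertion:** I gripped the key by its head along x, turned it about −11° to match the hub, and lowered it while holding it. About 14 mm down I felt for the shaft face. The key first wedged at about 33 mm and ended about 38 mm deep.
- **Pressing:** I pressed it to about 16 N while still gripped, let go, then pressed on the head with shut fingers. A 19.6 N press drove it about 0.8 mm further.
- **Tightness check:** After unloading and re-levelling, I pressed again. The tool moved about 0.1 mm between 11 and 18 N, and about 0.1 mm more at 22 N, which was the highest vertical force I read.
- **Last pictures:** The key stands upright with the gripper clear of it. The pins, the look-alikes and the other items in view are where they were.

Three things are less certain:
- The presses carried sideways forces of 2 to 9 N that I could not fully remove, so they were not purely axial.
- Forces were read only at the end of each move, so a short peak in between would not show.
- While the fingers closed on the head in the rack, I read about 7 N upward, probably the fingertips touching the rack's top.

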